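# Shorten the bench magnifier's boom by one hole

## Task

Bring the magnifier in over the open tub: press the black release button on the collar, slide the telescoping boom towards its column by exactly one hole, let the button spring up so that it locks there, and leave it. Be gentle: never press or push on the magnifier with more than about 20 N, and leave the tubs, bottle, vial, forceps and brush where they are.

Things in the scene. Friction and masses are not known exactly. Their poses are not given: they have to be found in the camera images.
- stand: Bench magnifier stand, fixed: 150 x 130 x 18 mm steel foot, 26 mm column, 44 mm clamp block centred 150 mm up. Origin: on the bench under the column's centre; z up. From the clamp a level fixed aluminium tube, 18 mm in diameter, axis 150 mm up, runs along the stand's -y; the grey boom telescopes over it.
- tube (a point): Point on top of the bare fixed tube, 80 mm from the column's centre, 159 mm up; axes are the stand's. The tube has a row of 10 mm holes; the two between collar and clamp show as dark spots on top. The next hole is 28 to 62 mm (differs from stand to stand) from the one in use, the one after it 46 mm further.
- boom (a joint): Slide of the grey boom on the tube, m: 0 at the start, locked in its present hole; grows as it collapses towards the clamp (stand's +y), up to 0.110; about 3 N friction when unlocked, 1.5 mm play either way when locked. It carries the collar (36 x 52 mm, 34 mm high, top at 167 mm), a 28 mm tube and the lens.
- release (a joint): Travel of the black button on the collar, m: 0 up, pin in a hole; 0.008 fully down. 2.5 N to start, 6.5 N fully down. The pin is clear beyond 0.006. Let go between holes, the pin rides on the tube (about 0.006); at a hole it springs up to 0 by itself and locks the boom: pushing on then meets a hard stop. Kept pressed, the boom slides past holes.
- release_top (a point): Centre of the top face of the black release button, 22 mm (stand's x) x 30 mm (stand's y), 177 mm above the bench when up. Axes are the stand's. Moves with the boom and the button.
- thumb_tab (a point): Point on the face of the upright thumb tab on the collar, 192 mm up. The face looks along the stand's -y, 1 mm beyond the button's +y edge. Tab: 28 mm wide (x), 6 mm thick (y), from the collar's top at 167 mm up to 201 mm, 24 mm above the button. A fingertip on the button, or just above it, can push the boom by it.
- lens (a point): Centre of the round lens at the boom's free end, 118 mm across its white ring, 14 mm thick, 150 mm above the bench; moves with the boom.
- tub_a: lower tub of a stack of two lidded rearing tubs, 112 mm across, 60 mm high; origin under its centre
- tub_b: upper tub of that stack
- tub_open: open clear tub standing under the lens, 100 mm across, 45 mm high; origin under its centre
- forceps: steel forceps lying under the boom, 120 mm long, 8 mm high
- vial: small jar, 32 mm across, 60 mm high, robot side of the boom
- wash_bottle: white wash bottle, 68 mm across, 170 mm high, on the far side of the boom
- brush: small brush lying on the robot side of the boom

How it is judged:
By the outcome, as a careful person would: the job done as asked, in the order asked, and still so for the second after the job is handed in, with the robot touching nothing.
It also fails if it takes over 45 s, if anything falls off the work surface, if the arm or the gripper's body presses on something with over 40 N, if the wrist force passes 120 N, or if a joint passes its speed limit or range.

## Robot

A 6-joint arm with a two-finger parallel gripper is mounted at the origin on the work surface. World frame = base frame: x ahead of the robot, y to its left, z up, the work surface at z = 0. Lengths are in m, angles in rad, forces in N, time in s.
With the tool pointing down it reaches from about 0.225 to 0.875 m from the base axis. Payload 3.4 kg.
Tool frame: the origin (TCP) lies at the very end of the fingers, on their centre line; the grasp point (between the pads) lies 19 mm behind it; z points along the fingers, y is the direction in which the jaws open and shut (so a half turn about z gives the same grasp; the last joint's range is limited). The gripper opens to 85 mm and grips with 20 to 120 N. Pads are 22 mm wide; open, the fingers measure 114 mm over their backs; the gripper's body (76 mm by 85 mm) begins 54 mm behind the grasp point. The pads swing forward as they close: fully open they stand 13 mm farther back than shut.
Start: joints at [-1.254, 0.276, 1.505, -0, 1.361, -0.121], TCP at [0.244, -0.521, 0.231] pointing down, gripper open.
Joint ranges: [-2.89, 2.89], [-0.75, 2.08], [0.22, 2.7], [-1.18, 4.32], [0.11, 2.71], [-2.7, 2.7]. Speed limits (rad/s): [2.57, 2.57, 3.14, 3.14, 3.14, 3.14].

## Interface

Orientations are given as a unit quaternion [w, x, y, z].
In Python, from rig import telemetry, cams, sign_off, spotter gives the robot as it stands.
- The arm moves only by the tool servo_tool, never from a script. Its argument "steps" is a list of rows, each a list of 6 numbers: the shift along the tool's x, y, z in mm, then the turn, a rotation vector about the tool's x, y, z in degrees. In form: [[x, y, z, ax, ay, az], ...]. A call has 1 to 8 rows; each row is the pose to reach, as a shift and turn from the pose commanded when the call began, along the tool's axes at that moment; what a row does not reach only later rows make up. A row lasts 1/10 s, in which the tool goes at most 50 mm and 8.59 degrees, less where a joint would pass 70% of its speed; a pose out of reach is approached as far as the arm can. A call with a gripper value outside its range is refused whole. "hand" is the closure in counts, from 0 (fully open) to 255 (shut), set as the call begins (left out, the last holds). The fingers move at their own pace and stop on an object; "grip_force" is the grip in N (left out, the last holds). Time passes only in rows, so rows that repeat a pose let the fingers close. It gives the time, the measured TCP pose, the force and the opening at its end, in the units of the state.
- telemetry.get_state(): the state, without advancing time (a new reading comes with each control period).
- cams.get_image(name): name is "side" or "top" or "wrist"; returns (picture, depth): 480x640x3 uint8, red, green, blue; 480x640 float32, m along the optical axis (not along the pixel's ray), 0 where there is no reading.
- cams.camera_model(name): a dict with "camera_matrix" (3x3 intrinsics, pixels), "origin" and "rotation" of the camera in the world; the wrist camera has in their place "tool_from_camera" (4x4, takes a point from camera to tool coordinates, whose origin is the TCP and whose axes are the flange's). Camera axes: x right, y up, looking along -z (the intrinsics and any distortion apply to the point x, -y, -z); pixel columns grow to the right and rows downward; lengths in m; the calibration is good to about 2 mm. The wrist camera is an equidistant fisheye: a pixel r from the principal point sees the ray r / f radians off the axis. A picture is of the moment at which its call begins: read the wrist's pose just before it. camera_model takes no time and is no camera call.
- sign_off(): hands the job in, once; it reports no verdict.
Trained networks look in the newest picture that a camera, given by its name, has taken for a name from the list of things; names that differ only in an ending like _2 or _b are one class to them, and where a whole thing is asked for, a point or a joint stands for the part that bears it (a point fixed in the world has none). Each returns a list of dicts, best first, with "conf" (0 to 1); they miss things now and then, are a little off and sometimes report something else, mostly with a low value. They report only what shows in the picture. A call takes as long as a camera call.
- spotter.outline_of(query, camera): "region" (480x640 bool, what is visible of it) and "rect" ([left, top, width, height] in pixels, round what is visible of it).
The state is a dict: "clock": time; "qpos": joint angles; "qd": joint speeds; "effort": joint torques, N m; "position": TCP position; "ee_rot": TCP orientation; "contact_force": force on the tool from outside, world axes, zero at the start; "moment": the same for the moment, N m; "width": finger opening in m.
Only numpy, scipy, OpenCV 4.12 (cv2) and the standard library are available. Lean on these libraries where they do the work, as an engineer would, in place of code of your own. Each camera call takes 0.05 s, during which the arm holds its last target.

## Working session

There is one attempt and no reset: what is moved stays moved. The work goes in short steps, Python scripts to look and compute and a tool call to move; the robot and the scene stay as the last step left them, time stands still between calls to the robot, and variables do not carry over. Pictures are saved under pics/ and viewed, and the job is handed in when it is done.

Besides the shell and the picture viewer there is one more tool, called after "Request:" as name(argument=value, ...), one argument or row to a line, values as JSON. servo_tool: Moves the arm, as the interface text tells. Its arguments: {"type":"object","properties":{"steps":{"type":"array","items":{"type":"array","items":{"type":"number"}}},"hand":{"type":"number"},"grip_force":{"type":"number"}},"required":["steps"]}

```bash
mkdir -p pics; ls; python3 - <<'E'
from rig import telemetry,cams
import cv2
print(telemetry.get_state())
for n in ["side","top","wrist"]:
    im,d=cams.get_image(n); cv2.imwrite(f"pics/{n}0.png",im[:,:,::-1]); m=cams.camera_model(n); print(n,m)
print(telemetry.get_state()['clock'])
E
```

```text
pics
{'clock': 0.0, 'qpos': array([-1.25400535e+00,  2.76583642e-01,  1.50615127e+00, -2.11669522e-05,
        1.36070001e+00, -1.20981829e-01]), 'qd': array([-0.00072946, -0.00019738, -0.00066735, -0.00221409,  0.00047471,
        0.0004829 ]), 'effort': array([-2.62593458e-03, -4.16789138e+01, -2.45811832e+01, -5.45319799e-04,
        1.10081464e-02, -7.36505683e-07]), 'position': array([ 0.24358419, -0.52026065,  0.23043896]), 'ee_rot': array([-9.15711808e-04,  9.76138969e-01,  2.17144802e-01, -1.00338438e-04]), 'contact_force': array([ 0.78721316, -0.02630303,  0.15778201]), 'moment': array([0.02895758, 0.00320926, 0.04546094]), 'width': 0.08547219365236561}
side {'camera_matrix': array([[504.02370094,   0.        , 313.72705894],
       [  0.        , 504.02370094, 231.39296251],
       [  0.        ,   0.        ,   1.        ]]), 'origin': array([ 0.36418599, -0.52641863,  0.67553281]), 'rotation': array([ 0.89399665,  0.39614524, -0.08412145, -0.19173556])}
top {'camera_matrix': array([[567.15510629,   0.        , 329.42817063],
       [  0.        , 567.15510629, 238.65813087],
       [  0.        ,   0.        ,   1.        ]]), 'origin': array([0.51253314, 0.03949106, 1.00099762]), 'rotation': array([-0.70221137, -0.02275644,  0.04396416,  0.71024537])}
wrist {'camera_matrix': array([[371.64829954,   0.        , 318.10071668],
       [  0.        , 371.64829954, 235.66369458],
       [  0.        ,   0.        ,   1.        ]]), 'tool_from_camera': array([[ 1.84972478e-05,  9.47569675e-01,  3.19549231e-01,
         8.34336555e-02],
       [ 9.99999950e-01,  8.35612521e-05, -3.05672322e-04,
        -1.08175638e-03],
       [-3.16347756e-04,  3.19549220e-01, -9.47569626e-01,
        -1.43786613e-01],
       [ 0.00000000e+00,  0.00000000e+00,  0.00000000e+00,
         1.00000000e+00]])}
0.15
```

View pics/side0.png

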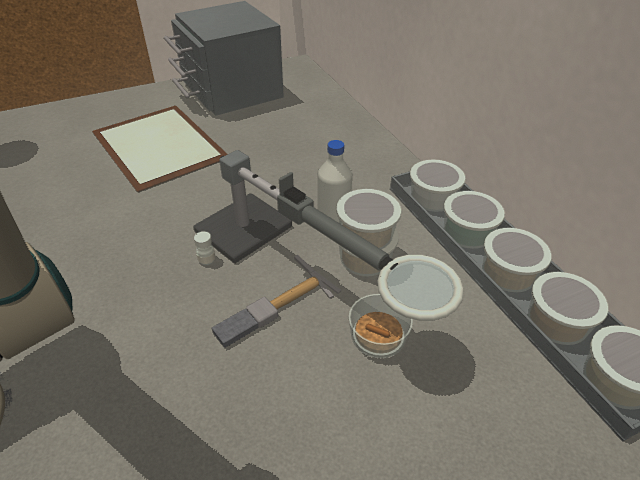

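View pics/top0.png

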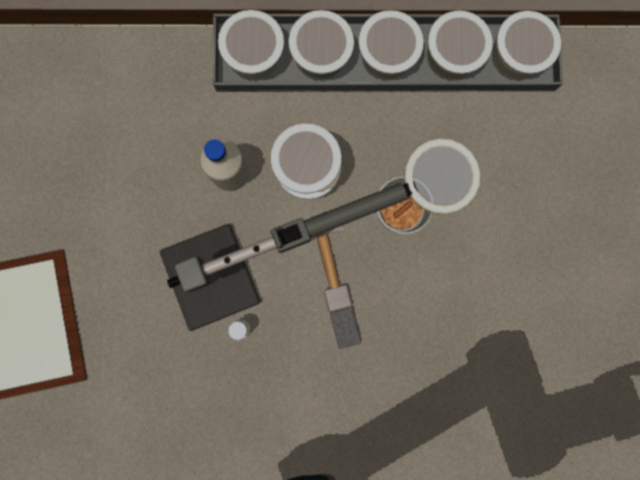

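View pics/wrist0.png

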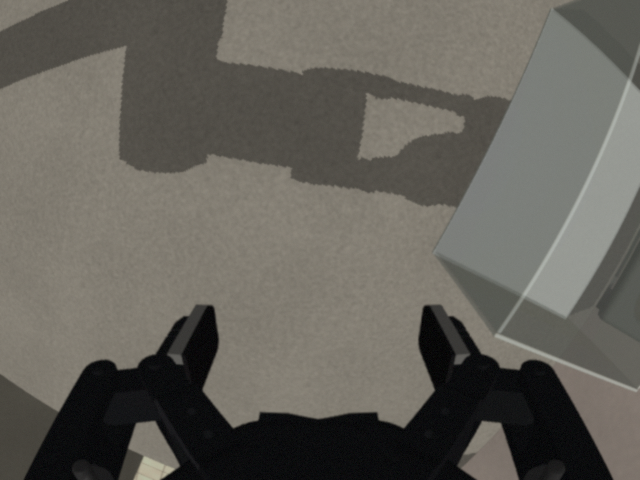

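The side and top views show the stand with its clamp at top (190,274), two dark holes at (227,260) and (256,248), the black button at (290,233) and the lens at (443,176). Next I measure these.

```bash
cat > h.py <<'E'
import numpy as np, cv2
from scipy.spatial.transform import Rotation as R
from rig import telemetry,cams,spotter
def cam(n):
    m=cams.camera_model(n); q=np.array(m['rotation']); return m['camera_matrix'],np.array(m['origin']),R.from_quat([q[1],q[2],q[3],q[0]]).as_matrix()
def ray(n,u,v):
    K,o,Rm=cam(n); d=np.array([(u-K[0,2])/K[0,0],-(v-K[1,2])/K[1,1],-1.]); return o,Rm@d
def at_depth(n,u,v,d):
    o,r=ray(n,u,v); return o+r*d
def at_z(n,u,v,z):
    o,r=ray(n,u,v); return o+r*((z-o[2])/r[2])
def tri(a,b):
    A=[];B=[]
    M=np.zeros((3,3));y=np.zeros(3)
    for n,u,v in (a,b):
        o,r=ray(n,u,v); r=r/np.linalg.norm(r); P=np.eye(3)-np.outer(r,r); M+=P; y+=P@o
    return np.linalg.solve(M,y)
def proj(n,p):
    K,o,Rm=cam(n); c=Rm.T@(np.array(p)-o); return K[0,0]*c[0]/-c[2]+K[0,2], K[1,1]*-c[1]/-c[2]+K[1,2]
E
python3 - <<'E'
from h import *
for n in ["top","side"]:
    im,d=cams.get_image(n)
    np.save(f"{n}_d0.npy",d)
    for q in ["release_top","thumb_tab","lens","stand","boom"]:
        for o in spotter.outline_of(q,n)[:2]:
            ys,xs=np.nonzero(o['region']); 
            if len(xs): print(n,q,round(o['conf'],2),o['rect'],xs.mean().round(1),ys.mean().round(1),len(xs),at_depth(n,xs.mean(),ys.mean(),np.median(d[ys,xs])).round(3))
    s=(250,190,120,100) if n=="top" else (220,140,120,100)
    x,y,w,hh=(150,180,200,120) if n=="top" else (215,140,160,120)
    cv2.imwrite(f"pics/{n}_z.png",cv2.resize(im[y:y+hh,x:x+w,::-1],None,fx=4,fy=4,interpolation=cv2.INTER_CUBIC))
print(telemetry.get_state()['clock'])
E
```

```text
top release_top 0.54 [275.3, 225.1, 24.9, 20.7] 289.2 234.4 302 [0.597 0.073 0.178]
top thumb_tab 0.68 [271.8, 137.0, 209.7, 114.8] 401.1 191.6 7344 [ 0.663 -0.096  0.154]
top lens 0.73 [265.5, 140.1, 217.4, 115.0] 401.0 191.8 7383 [ 0.663 -0.096  0.154]
top stand 0.71 [279.2, 226.8, 19.7, 17.4] 289.4 234.0 277 [0.598 0.073 0.178]
top stand 0.58 [158.8, 141.1, 322.9, 190.3] 308.0 232.6 14753 [0.604 0.046 0.14 ]
top boom 0.81 [273.4, 138.2, 208.4, 115.7] 400.2 191.8 7576 [ 0.663 -0.095  0.154]
side release_top 0.77 [284.3, 188.1, 21.2, 18.9] 294.1 194.8 225 [0.596 0.068 0.177]
side thumb_tab 0.92 [278.1, 170.9, 183.5, 149.2] 383.0 262.6 7183 [ 0.657 -0.111  0.163]
side thumb_tab 0.37 [195.3, 155.6, 269.7, 167.5] 326.0 241.9 12210 [ 0.619 -0.005  0.127]
side lens 0.73 [293.5, 254.3, 46.4, 41.1] 317.1 277.0 368 [0.62  0.031 0.009]
side lens 0.67 [277.5, 173.9, 191.1, 148.3] 382.2 261.7 7582 [ 0.658 -0.108  0.162]
side stand 0.75 [195.2, 155.0, 268.2, 168.2] 326.1 242.5 11951 [ 0.618 -0.007  0.127]
side boom 0.96 [278.7, 176.0, 184.3, 142.4] 383.4 262.8 7171 [ 0.658 -0.112  0.163]
0.75
```

View pics/top_z.png

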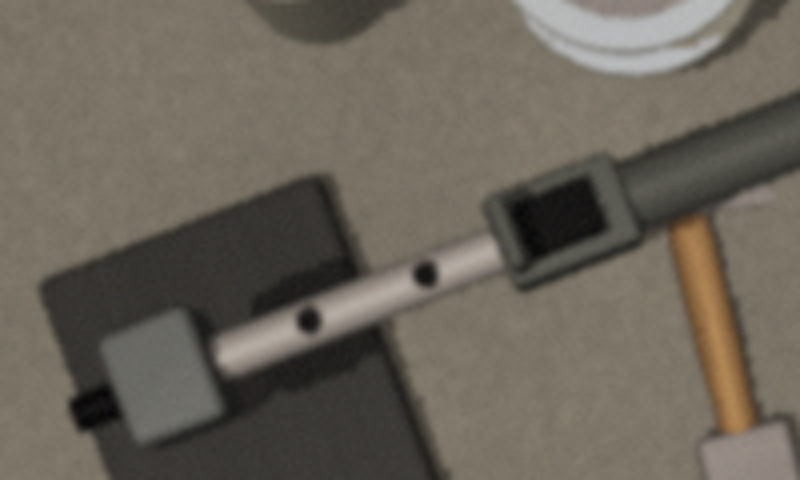

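View pics/side_z.png

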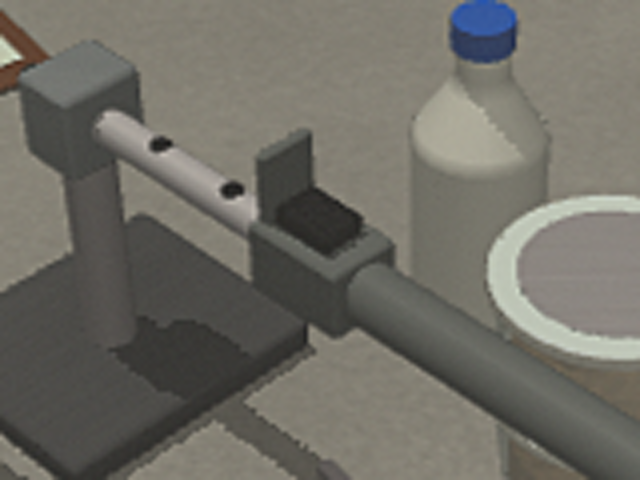

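```bash
python3 - <<'E'
from h import *
f=lambda u,v:(150+u/4,180+v/4); g=lambda u,v:(215+u/4,140+v/4)
T={'h2':f(309,320),'h1':f(425,273),'btn':f(562,216),'clampTL':f(100,340),'clampTR':f(180,310),'cBL':f(147,443),'cBR':f(225,405)}
S={'h2':g(161,145),'h1':g(232,190),'btn':g(319,216)}
for k in S: print(k,tri(('top',*T[k]),('side',*S[k])).round(4), at_z('top',*T[k],.159 if k[0]=='h' else .177).round(4), at_z('side',*S[k],.159 if k[0]=='h' else .177).round(4))
c=np.mean([at_z('top',*T[k],.172) for k in T if k[0]=='c'],0);print('clamp',c)
L=at_z('top',443,176,.157);print('lens',L)
b=(at_z('top',*T['btn'],.177)+at_z('side',*S['btn'],.177))/2
for p,q in ((L,c),(b,c),(at_z('top',*T['h1'],.159),at_z('top',*T['h2'],.159)),(at_z('side',*S['h1'],.159),at_z('side',*S['h2'],.159))):
    v=q-p; print(np.degrees(np.arctan2(v[1],v[0])),np.linalg.norm(v[:2]))
s=telemetry.get_state(); w=s['ee_rot']; Rm=R.from_quat([w[1],w[2],w[3],w[0]]).as_matrix(); print(Rm.round(3))
E
```

```text
h2 [0.5622 0.1652 0.1587] [0.5619 0.1653 0.159 ] [0.5624 0.1648 0.159 ]
h1 [0.5791 0.1225 0.1586] [0.5789 0.1225 0.159 ] [0.579 0.122 0.159]
btn [0.598  0.071  0.1753] [0.5978 0.0709 0.177 ] [0.5973 0.069  0.177 ]
clamp [0.54202402 0.21588681 0.172     ]
lens [ 0.68628004 -0.16033239  0.157     ]
110.97862633021282 0.4029276353857384
110.83125055279964 0.15611242371747222
111.66153544103244 0.045996582119616186
111.2969248591866 0.04589798782997426
[[ 0.906  0.424  0.   ]
 [ 0.424 -0.906 -0.   ]
 [-0.     0.    -1.   ]]
```

Request:
servo_tool(
  steps=[
    [30,-20,-40,0,0,-5],
    [75,-50,-70,0,0,-11],
    [115,-78,-70,0,0,-17],
    [155,-105,-70,0,0,-23],
    [195,-132,-70,0,0,-29],
    [235,-158,-70,0,0,-35],
    [265,-180,-70,0,0,-40],
    [290,-195,-70,0,0,-43],
  ],
  hand=255,
  grip_force=40,
)

```text
clock: 1.55
position: [0.4245, -0.2183, 0.3017]
ee_rot: [0.0, 0.827, 0.562, 0.001]
contact_force: [0.4, 0.0, 0.7]
width: 0.0001
```

```bash
cat > rel.py <<'E'
from h import *
import sys
U=np.array([np.cos(np.radians(111.1)),np.sin(np.radians(111.1)),0]); BTN=np.array([0.5976,0.070,0.177])
def rel(off,z,yaw=111.1):
    s=telemetry.get_state(); w=s['ee_rot']; Rm=R.from_quat([w[1],w[2],w[3],w[0]]).as_matrix()
    t=BTN+U*off; t[2]=z
    x=np.array([np.cos(np.radians(yaw)),np.sin(np.radians(yaw)),0]); Z=np.array([0,0,-1.]); G=np.stack([x,np.cross(Z,x),Z],1)
    print('clk',s['clock'],'pos',s['position'].round(4),'F',s['contact_force'].round(2),'w',s['width'].round(4))
    e=s['position']-BTN
    print('along u mm',(e@U*1000).round(1),'side',(e@np.array([U[1],-U[0],0])*1000).round(1))
    print('rel mm',(Rm.T@(t-s['position'])*1000).round(1),'rot',np.degrees(R.from_matrix(Rm.T@G).as_rotvec()).round(2))
if __name__=="__main__": rel(float(sys.argv[1]),float(sys.argv[2]))
E
python3 rel.py 0 0.24
```

```text
Traceback (most recent call last):
  File "rel.py", line 12, in <module>
    if __name__=="__main__": rel(float(sys.argv[1]),float(sys.argv[2]))
                             ~~~^^^^^^^^^^^^^^^^^^^^^^^^^^^^^^^^^^^^^^^
  File "rel.py", line 8, in rel
    print('clk',s['clock'],'pos',s['position'].round(4),'F',s['contact_force'].round(2),'w',s['width'].round(4))
                                                                                            ^^^^^^^^^^^^^^^^
AttributeError: 'float' object has no attribute 'round'
```

```bash
sed -i "s/s\['width'\].round(4)/s['width']/" rel.py; python3 rel.py 0 0.24
```

```text
clk 1.55 pos [ 0.4245 -0.2183  0.3017] F [0.36 0.01 0.68] w 0.00011088605245997246
along u mm -206.7 side -265.3
rel mm [331.8  54.5  62. ] rot [ 5.000e-02 -3.000e-02 -4.274e+01]
```

Request:
servo_tool(
  steps=[
    [42,7,0,0,0,-6],
    [84,14,0,0,0,-12],
    [126,21,0,0,0,-18],
    [168,28,0,0,0,-24],
    [210,35,0,0,0,-30],
    [252,41,10,0,0,-36],
    [294,48,30,0,0,-41],
    [332,54,52,0,0,-42.7],
  ],
)

```text
clock: 2.35
position: [0.5991, 0.0686, 0.2494]
ee_rot: [0.001, 0.567, 0.824, 0.001]
contact_force: [0.3, -0.7, 1.3]
width: 0.0
```

Request:
servo_tool(
  steps=[
    [0,0,0,0,0,0],
    [0,0,0,0,0,0],
  ],
)

```text
clock: 2.55
position: [0.5975, 0.0671, 0.2484]
ee_rot: [-0.001, 0.567, 0.824, -0.001]
contact_force: [-0.4, -0.5, 0.5]
width: -0.0002
```

```bash
python3 rel.py 0 0.21; python3 - <<'E'
from h import *
for n in ["side","wrist","top"]:
    im,d=cams.get_image(n); cv2.imwrite(f"pics/{n}1.png",im[:,:,::-1])
E
```

```text
clk 2.55 pos [0.5975 0.0671 0.2484] F [-0.41 -0.49  0.55] w -0.00021218408481906272
along u mm -2.7 side -1.2
rel mm [ 2.7  1.3 38.4] rot [-0.14 -0.   -0.23]
```

View pics/side1.png

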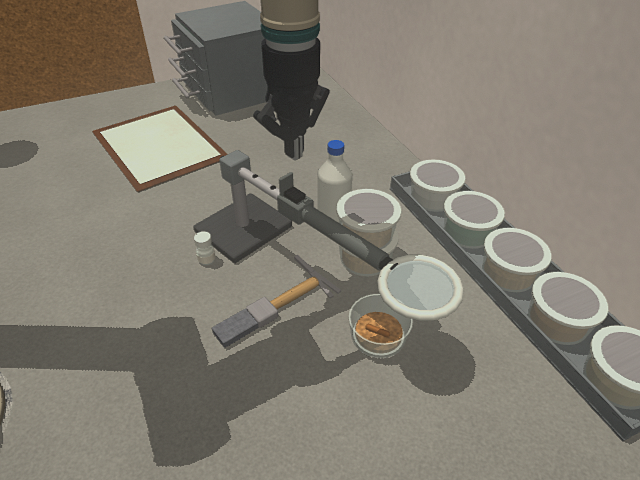

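View pics/wrist1.png

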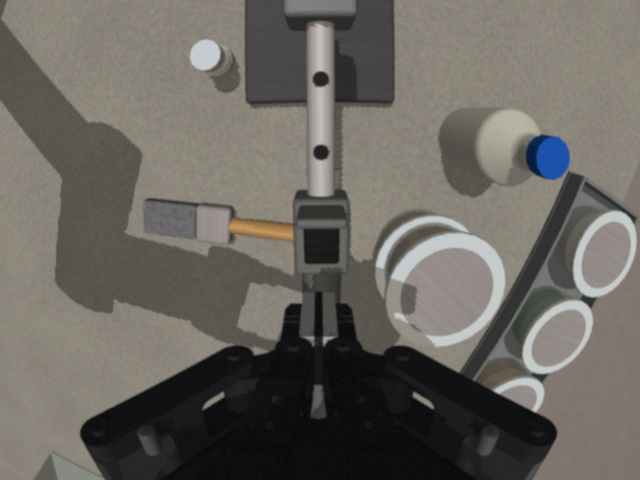

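```bash
python3 - <<'E'
from h import *
m=cams.camera_model("wrist");K=m['camera_matrix'];T=m['tool_from_camera']
s=telemetry.get_state(); w=s['ee_rot']; Rm=R.from_quat([w[1],w[2],w[3],w[0]]).as_matrix();p=s['position']
for n,u,v,z in (('btn',322,246,.177),('h1',321,152,.159),('h2',321,79,.159)):
    a=np.array([u-K[0,2],v-K[1,2]]); r=np.linalg.norm(a); th=r/K[0,0]
    c=np.array([a[0]/r*np.sin(th),-a[1]/r*np.sin(th),-np.cos(th)])
    d=Rm@T[:3,:3]@c; o=Rm@T[:3,3]+p
    print(n,(o+d*(z-o[2])/d[2]).round(4))
E
```

```text
btn [0.6    0.0698 0.177 ]
h1 [0.5795 0.1223 0.159 ]
h2 [0.5631 0.1656 0.159 ]
```

Request:
servo_tool(
  steps=[
    [3,2,15,0,0,0],
    [3,2,30,0,0,0],
    [3,2,45,0,0,0],
    [3,2,58,0,0,0],
    [3,2,62,0,0,0],
    [3,2,64,0,0,0],
    [3,2,64,0,0,0],
  ],
)

```text
clock: 3.4
position: [0.5988, 0.0698, 0.1858]
ee_rot: [0.0, 0.568, 0.823, 0.0]
contact_force: [0.1, -0.4, 0.6]
width: -0.0004
```

```bash
python3 rel.py 0 0.177; python3 - <<'E'
from h import *
for n in ["side","wrist"]:
    im,d=cams.get_image(n); im=im[:,:,::-1]
    im=im[130:250,215:375] if n=="side" else im[100:340,160:480]
    cv2.imwrite(f"pics/{n}2.png",cv2.resize(im,None,fx=4 if n=="side" else 2,fy=4 if n=="side" else 2))
E
```

```text
clk 3.4 pos [0.5988 0.0698 0.1858] F [ 0.12 -0.37  0.57] w -0.00037824876130551204
along u mm -0.6 side 1.1
rel mm [ 0.6 -1.1  8.8] rot [ 0.04  0.02 -0.34]
```

View pics/side2.png

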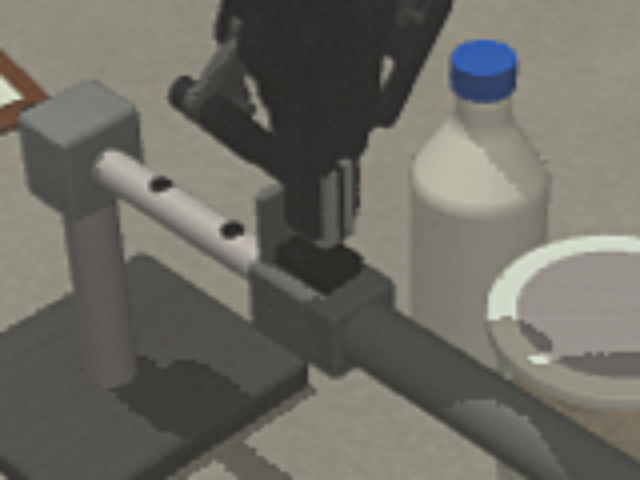

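View pics/wrist2.png

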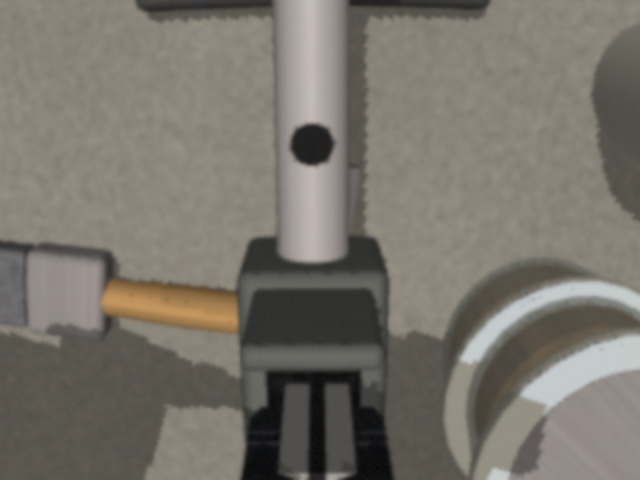

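Request:
servo_tool(
  steps=[
    [0,0,3,0,0,0],
    [0,0,6,0,0,0],
    [0,0,8,0,0,0],
    [0,0,10,0,0,0],
    [0,0,12,0,0,0],
    [0,0,12,0,0,0],
    [0,0,12,0,0,0],
  ],
)

```text
clock: 4.2
position: [0.5985, 0.0702, 0.1736]
ee_rot: [0.0, 0.568, 0.823, 0.0]
contact_force: [-1.1, 0.8, 3.4]
width: 0.0
```

```bash
python3 rel.py 0 0.170
```

```text
clk 4.2 pos [0.5985 0.0702 0.1736] F [-1.1   0.84  3.45] w 2.4169194350358427e-05
along u mm -0.2 side 0.9
rel mm [ 0.2 -0.9  3.6] rot [ 0.01  0.   -0.31]
```

Request:
servo_tool(
  steps=[
    [0,0,1,0,0,0],
    [0,0,2,0,0,0],
    [0,0,3,0,0,0],
    [0,0,3,0,0,0],
    [0,0,3,0,0,0],
  ],
)

```text
clock: 4.7
position: [0.5985, 0.0702, 0.1705]
ee_rot: [0.0, 0.568, 0.823, 0.0]
contact_force: [-1.9, -0.6, 5.8]
width: -0.0
```

```bash
python3 rel.py 0 0.170;python3 rel.py 0 0.170
```

```text
clk 4.7 pos [0.5985 0.0702 0.1705] F [-1.93 -0.56  5.83] w -1.0136068134372616e-05
along u mm -0.2 side 0.9
rel mm [ 0.2 -0.9  0.5] rot [ 0.   -0.   -0.31]
clk 4.7 pos [0.5985 0.0702 0.1705] F [-1.93 -0.56  5.83] w -1.0136068134372616e-05
along u mm -0.2 side 0.9
rel mm [ 0.2 -0.9  0.5] rot [ 0.   -0.   -0.31]
```

Request:
servo_tool(
  steps=[
    [0,0,0.8,0,0,0],
    [0,0,0.8,0,0,0],
    [1.5,0,0.8,0,0,0],
    [3,0,0.8,0,0,0],
    [4,0,0.8,0,0,0],
    [5,0,0.8,0,0,0],
    [6,0,0.8,0,0,0],
    [7,0,0.8,0,0,0],
  ],
)

```text
clock: 5.5
position: [0.5966, 0.0751, 0.1699]
ee_rot: [0.001, 0.568, 0.823, -0.001]
contact_force: [-1.1, -3.4, 5.1]
width: -0.0001
```

```bash
python3 rel.py 0 0.170
```

```text
clk 5.5 pos [0.5966 0.0751 0.1699] F [-1.11 -3.42  5.13] w -0.00012281399976875597
along u mm 5.1 side 0.9
rel mm [-5.2 -0.9 -0.1] rot [ 0.01  0.19 -0.3 ]
```

Request:
servo_tool(
  steps=[
    [1.5,0,0.2,0,0,0],
    [3,0,0.2,0,0,0],
    [4.5,0,0.2,0,0,0],
    [6,0,0.2,0,0,0],
    [6,0,0.2,0,0,0],
  ],
)

```text
clock: 6.0
position: [0.5944, 0.081, 0.1698]
ee_rot: [0.001, 0.568, 0.823, -0.001]
contact_force: [-0.9, -2.9, 6.3]
width: 0.0002
```

```bash
python3 rel.py 0 0.170;  python3 - <<'E'
from h import *
for n in ["side","wrist"]:
    im,d=cams.get_image(n); im=im[:,:,::-1]
    im=im[130:250,215:375] if n=="side" else im[100:340,160:480]
    cv2.imwrite(f"pics/{n}3.png",cv2.resize(im,None,fx=4 if n=="side" else 2,fy=4 if n=="side" else 2))
E
```

```text
clk 6.0 pos [0.5944 0.081  0.1698] F [-0.88 -2.88  6.27] w 0.00020187022808955182
along u mm 11.4 side 1.0
rel mm [-11.4  -0.9  -0.2] rot [ 0.01  0.16 -0.3 ]
```

View pics/side3.png

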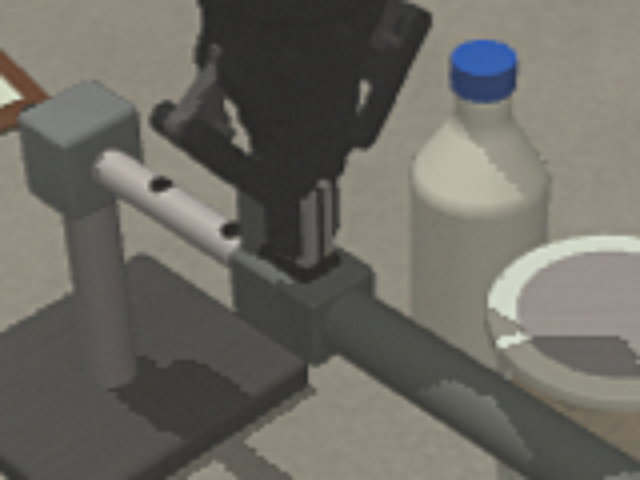

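View pics/wrist3.png

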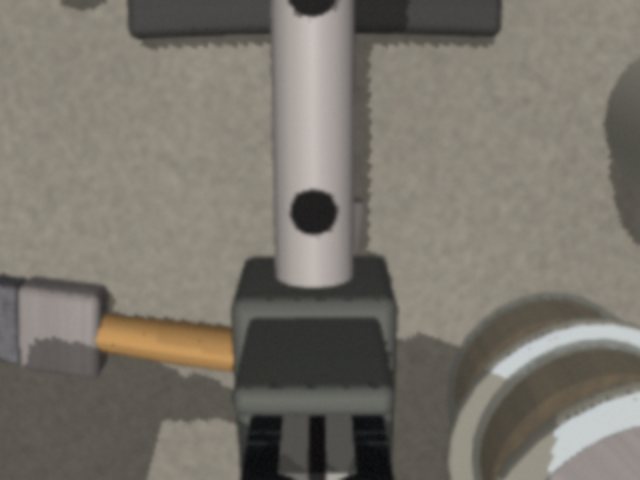

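Request:
servo_tool(
  steps=[
    [2,0,0.1,0,0,0],
    [4,0,0.1,0,0,0],
    [6,0,0.1,0,0,0],
    [8,0,0.1,0,0,0],
    [10,0,0.1,0,0,0],
    [12,0,0.1,0,0,0],
    [14,0,0.1,0,0,0],
    [14,0,0.1,0,0,0],
  ],
)

```text
clock: 6.9
position: [0.5893, 0.0942, 0.1696]
ee_rot: [0.001, 0.568, 0.823, -0.001]
contact_force: [-0.9, -2.8, 5.4]
width: 0.0
```

```bash
python3 rel.py 0 0.170;  python3 - <<'E'
from h import *
for n in ["side","wrist"]:
    im,d=cams.get_image(n); im=im[:,:,::-1]
    im=im[130:250,215:375] if n=="side" else im[100:340,160:480]
    cv2.imwrite(f"pics/{n}4.png",cv2.resize(im,None,fx=4 if n=="side" else 2,fy=4 if n=="side" else 2))
E
```

```text
clk 6.9 pos [0.5893 0.0942 0.1696] F [-0.86 -2.83  5.42] w 2.3885438796991373e-06
along u mm 25.6 side 0.9
rel mm [-25.6  -0.8  -0.3] rot [-0.    0.15 -0.3 ]
```

View pics/side4.png

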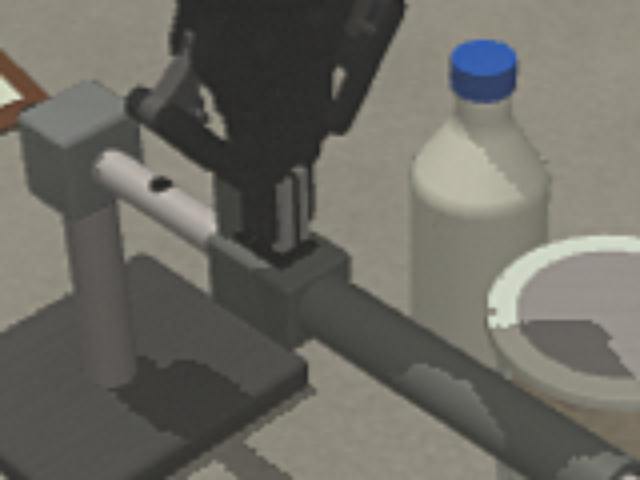

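View pics/wrist4.png

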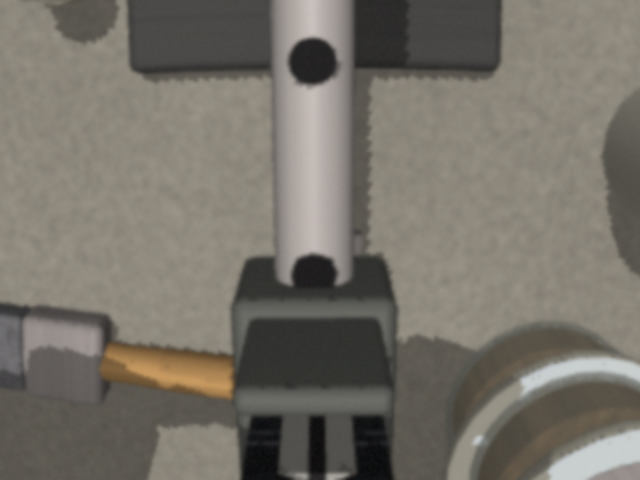

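Request:
servo_tool(
  steps=[
    [0,0,-4,0,0,0],
    [0,0,-8,0,0,0],
    [0,0,-12,0,0,0],
    [0,0,-12.5,0,0,0],
    [2,0,-12.5,0,0,0],
    [4,0,-12.5,0,0,0],
    [6,0,-12.5,0,0,0],
    [8,0,-12.5,0,0,0],
  ],
)

```text
clock: 7.8
position: [0.5865, 0.1014, 0.1815]
ee_rot: [0.001, 0.568, 0.823, -0.001]
contact_force: [2.1, -5.7, -1.2]
width: 0.0001
```

```bash
python3 rel.py 0 0.170;  python3 - <<'E'
from h import *
for n in ["side","wrist"]:
    im,d=cams.get_image(n); im=im[:,:,::-1]
    im=im[130:250,215:375] if n=="side" else im[100:340,160:480]
    cv2.imwrite(f"pics/{n}5.png",cv2.resize(im,None,fx=4 if n=="side" else 2,fy=4 if n=="side" else 2))
E
```

```text
clk 7.8 pos [0.5865 0.1014 0.1815] F [ 2.14 -5.65 -1.17] w 5.590228182263759e-05
along u mm 33.3 side 1.0
rel mm [-33.2  -0.8  11.6] rot [-0.03  0.21 -0.28]
```

View pics/side5.png

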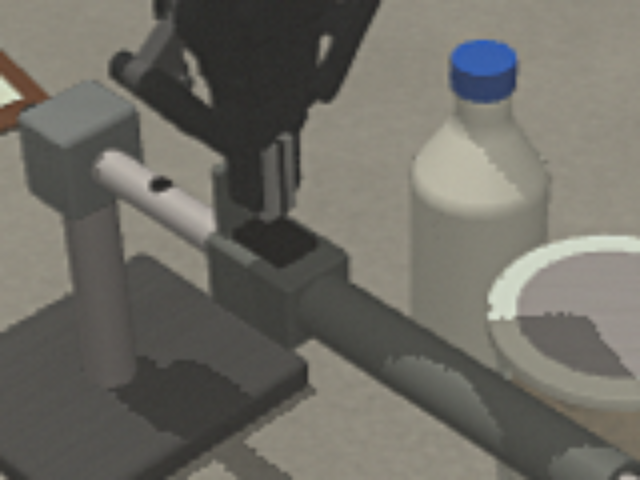

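View pics/wrist5.png

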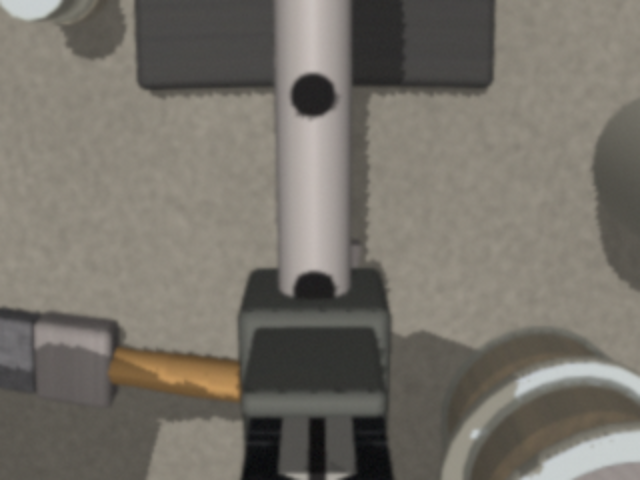

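Request:
servo_tool(
  steps=[
    [2,0,0,0,0,0],
    [4,0,0,0,0,0],
    [6,0,0,0,0,0],
    [8,0,0,0,0,0],
    [10,0,0,0,0,0],
    [12,0,0,0,0,0],
    [14,0,0,0,0,0],
    [15,0,0,0,0,0],
  ],
)

```text
clock: 8.7
position: [0.5811, 0.1156, 0.1815]
ee_rot: [0.001, 0.568, 0.823, -0.001]
contact_force: [1.8, -6.1, -2.2]
width: 0.0002
```

```bash
cat > chk.py <<'E'
from rel import *
rel(0,.17)
k=sys.argv[1]
im,d=cams.get_image("side")
o=spotter.outline_of("release_top","side")
for q in o[:2]:
    ys,xs=np.nonzero(q['region']); P=np.array([at_depth("side",x,y,d[y,x]) for x,y in zip(xs,ys)])
    e=P-BTN; print(round(q['conf'],2),len(xs),'med',np.median(P,0).round(4),'z pct',np.percentile(P[:,2],[10,30,50,70,90]).round(4),'u',np.percentile(e@U*1e3,[2,50,98]).round(1))
cv2.imwrite(f"pics/s{k}.png",cv2.resize(im[130:250,215:375,::-1],None,fx=4,fy=4))
np.save(f"sd{k}.npy",d)
E
python3 chk.py 6
```

```text
clk 8.7 pos [0.5811 0.1156 0.1815] F [ 1.82 -6.1  -2.17] w 0.0001620781570714194
along u mm 48.5 side 1.0
rel mm [-48.5  -0.7  11.6] rot [-0.04  0.15 -0.31]
0.47 180 med [0.58   0.1073 0.1723] z pct [0.1694 0.1717 0.1723 0.1731 0.174 ] u [27.8 40.6 58.4]
```

View pics/s6.png

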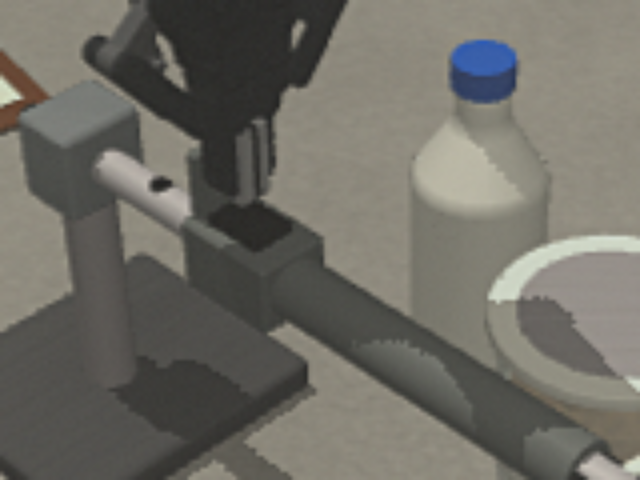

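Request:
servo_tool(
  steps=[
    [1.5,0,0,0,0,0],
    [3,0,0,0,0,0],
    [4.5,0,0,0,0,0],
    [6,0,0,0,0,0],
    [7,0,0,0,0,0],
    [7,0,0,0,0,0],
  ],
)

```text
clock: 9.4
position: [0.5779, 0.1245, 0.1816]
ee_rot: [-0.001, 0.568, 0.823, 0.001]
contact_force: [-0.9, 0.8, 0.5]
width: -0.0001
```

```bash
python3 chk.py 7
```

```text
clk 9.4 pos [0.5779 0.1245 0.1816] F [-0.9   0.77  0.47] w -0.00012941696681419243
along u mm 57.9 side 1.3
rel mm [-57.9  -0.9  11.5] rot [-0.   -0.12 -0.33]
0.47 141 med [0.5775 0.1109 0.1773] z pct [0.1723 0.176  0.1773 0.1781 0.1791] u [37.1 44.9 59.6]
```

View pics/s7.png

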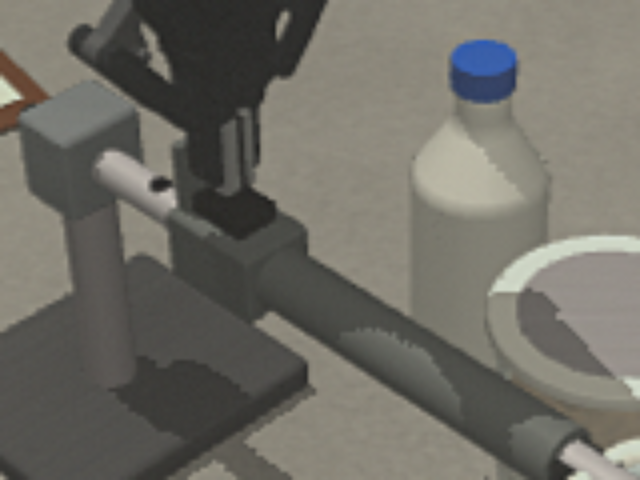

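Request:
servo_tool(
  steps=[
    [0.5,0,0,0,0,0],
    [1,0,0,0,0,0],
    [1.5,0,0,0,0,0],
    [2,0,0,0,0,0],
    [2,0,0,0,0,0],
  ],
)

```text
clock: 10.0
position: [0.5777, 0.1253, 0.1818]
ee_rot: [0.0, 0.568, 0.823, 0.0]
contact_force: [-0.5, 0.4, -0.6]
width: -0.0002
```

```bash
python3 chk.py 8
```

```text
clk 10.0 pos [0.5777 0.1253 0.1818] F [-0.47  0.36 -0.6 ] w -0.0002145237739861658
along u mm 58.7 side 1.3
rel mm [-58.7  -1.   11.8] rot [ 0.01  0.01 -0.32]
0.66 197 med [0.5768 0.1137 0.1772] z pct [0.171  0.1753 0.1772 0.1783 0.1795] u [ 37.8  47.3 218.9]Traceback (most recent call last):
  File "chk.py", line 7, in <module>
    ys,xs=np.nonzero(q['region']); P=np.array([at_depth("side",x,y,d[y,x]) for x,y in zip(xs,ys)])
                                               ~~~~~~~~^^^^^^^^^^^^^^^^^^^
  File "h.py", line 9, in at_depth
    o,r=ray(n,u,v); return o+r*d
        ~~~^^^^^^^
  File "h.py", line 7, in ray
    K,o,Rm=cam(n); d=np.array([(u-K[0,2])/K[0,0],-(v-K[1,2])/K[1,1],-1.]); return o,Rm@d
           ~~~^^^
  File "h.py", line 5, in cam
    m=cams.camera_model(n); q=np.array(m['rotation']); return m['camera_matrix'],np.array(m['origin']),R.from_quat([q[1],q[2],q[3],q[0]]).as_matrix()
ValueError: time passes only in moves, steps and waits
```

Request:
servo_tool(
  steps=[
    [0.5,0,0,0,0,0],
    [1,0,0,0,0,0],
    [1.5,0,0,0,0,0],
    [1.5,0,0,0,0,0],
    [1.5,0,0,0,0,0],
  ],
)

```text
clock: 10.6
position: [0.5772, 0.1265, 0.1817]
ee_rot: [0.0, 0.568, 0.823, -0.0]
contact_force: [1.4, -2.7, 0.0]
width: 0.0002
```

```bash
sed -i 's/^def cam(n):/import functools\n@functools.lru_cache(None)\ndef cam(n):/' h.py; python3 chk.py 9
```

```text
clk 10.6 pos [0.5772 0.1265 0.1817] F [ 1.4  -2.75  0.03] w 0.00016647962055700496
along u mm 60.0 side 1.3
rel mm [-60.   -1.   11.7] rot [ 0.    0.03 -0.32]
0.75 193 med [0.5751 0.1151 0.1773] z pct [0.1718 0.1753 0.1773 0.1781 0.179 ] u [39.1 49.3 68.1]
0.74 11105 med [0.5979 0.0895 0.1538] z pct [0.018  0.0334 0.1538 0.1568 0.1647] u [-245.8   23.5  208.1]
```

View pics/s9.png

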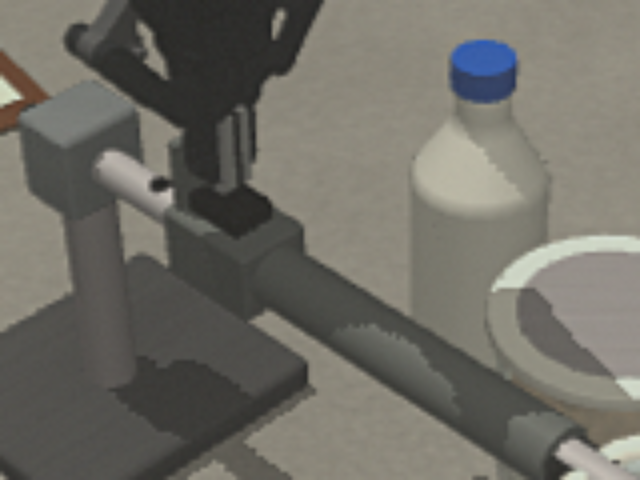

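Request:
servo_tool(
  steps=[
    [0.5,0,0,0,0,0],
    [1,0,0,0,0,0],
    [1.5,0,0,0,0,0],
    [1.5,0,0,0,0,0],
  ],
)

```text
clock: 11.1
position: [0.5765, 0.1282, 0.1817]
ee_rot: [-0.0, 0.568, 0.823, 0.0]
contact_force: [0.9, -2.1, 0.1]
width: 0.0005
```

```bash
python3 rel.py 0 .17
```

```text
clk 11.1 pos [0.5765 0.1282 0.1817] F [ 0.89 -2.15  0.11] w 0.000495881061226173
along u mm 61.9 side 1.3
rel mm [-61.9  -1.   11.7] rot [ 0.   -0.   -0.31]
```

Request:
servo_tool(
  steps=[
    [0.3,0,0,0,0,0],
    [0.6,0,0,0,0,0],
    [0.9,0,0,0,0,0],
    [1.2,0,0,0,0,0],
    [1.2,0,0,0,0,0],
  ],
)

```text
clock: 11.6
position: [0.5764, 0.1287, 0.1817]
ee_rot: [0.001, 0.568, 0.823, -0.0]
contact_force: [1.6, -5.8, 1.0]
width: -0.0001
```

```bash
python3 chk.py 10
```

```text
clk 11.6 pos [0.5764 0.1287 0.1817] F [ 1.64 -5.77  1.04] w -7.183185485217372e-05
along u mm 62.4 side 1.3
rel mm [-62.4  -1.   11.8] rot [ 0.    0.07 -0.31]
0.6 175 med [0.5747 0.1166 0.1772] z pct [0.1719 0.1756 0.1772 0.178  0.1793] u [41.6 50.7 69. ]
```

View pics/s10.png

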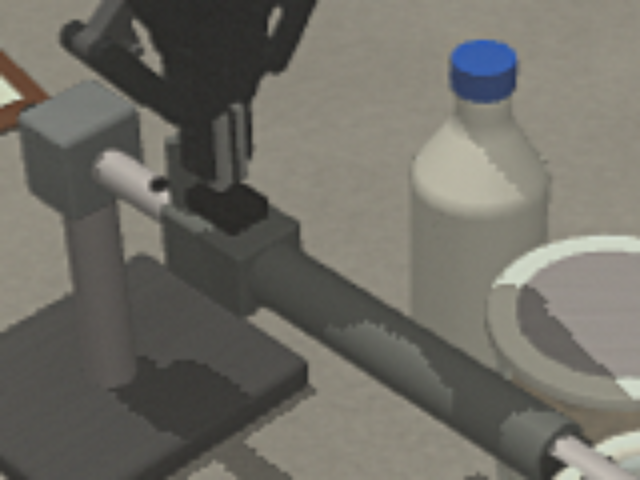

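Request:
servo_tool(
  steps=[
    [-2,0,0,0,0,0],
    [-4,0,0,0,0,0],
    [-5,0,0,0,0,0],
    [-5,0,-15,0,0,0],
    [-5,0,-40,0,0,0],
    [-5,0,-80,0,0,0],
    [-5,-30,-110,0,0,0],
    [-5,-60,-120,0,0,0],
  ],
)

```text
clock: 12.5
position: [0.523, 0.1038, 0.3049]
ee_rot: [0.002, 0.568, 0.823, 0.002]
contact_force: [0.0, -0.5, -0.1]
width: 0.0003
```

Request:
servo_tool(
  steps=[
    [-30,-30,0,0,0,0],
    [-60,-60,0,0,0,0],
    [-90,-90,0,0,0,0],
    [-110,-120,0,0,0,0],
    [-110,-150,0,0,0,0],
    [-110,-150,0,0,0,0],
  ],
)

```text
clock: 13.1
position: [0.4175, -0.0533, 0.3018]
ee_rot: [-0.001, 0.569, 0.822, -0.0]
contact_force: [0.3, -0.0, 0.1]
width: -0.0
```

```bash
python3 - <<'E'
from rel import *
cam('top');cam('side')
for n in ["side","top"]:
    im,d=cams.get_image(n); cv2.imwrite(f"pics/{n}E.png",im[:,:,::-1])
    b=im[180:300,150:350] if n=="top" else im[140:260,215:375]
    cv2.imwrite(f"pics/{n}Ez.png",cv2.resize(b[:,:,::-1],None,fx=4,fy=4,interpolation=cv2.INTER_CUBIC))
    for q in spotter.outline_of("release_top",n)[:1]:
        ys,xs=np.nonzero(q['region']); P=np.array([at_depth(n,x,y,d[y,x]) for x,y in zip(xs,ys)]); e=P-BTN
        print(n,round(q['conf'],2),np.median(P,0).round(4),'u',np.median(e@U*1e3).round(1),'rect',q['rect'])
print(telemetry.get_state()['clock'],telemetry.get_state()['contact_force'])
E
```

```text
side 0.76 [0.5762 0.1185 0.1775] u 52.4 rect [260.1, 175.5, 23.0, 11.4]
top 0.61 [0.5779 0.1239 0.1781] u 57.6 rect [239.9, 239.7, 25.4, 20.1]
13.3 [-0.61316406  0.12822505  0.15630474]
```

View pics/topEz.png

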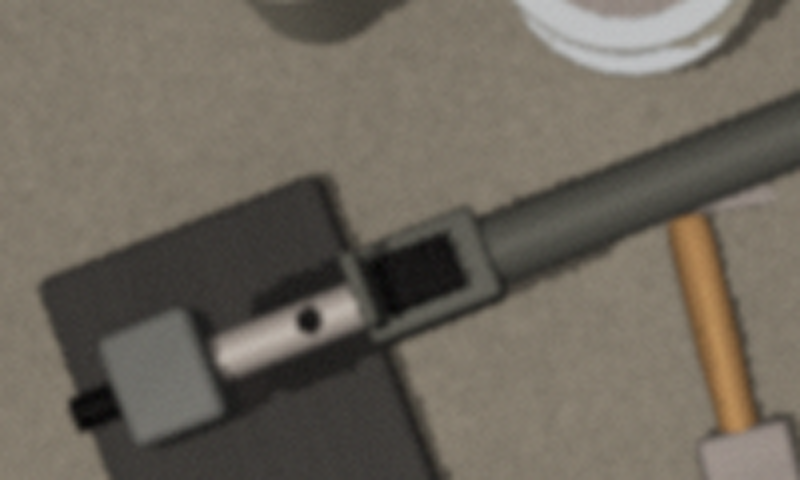

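View pics/sideE.png

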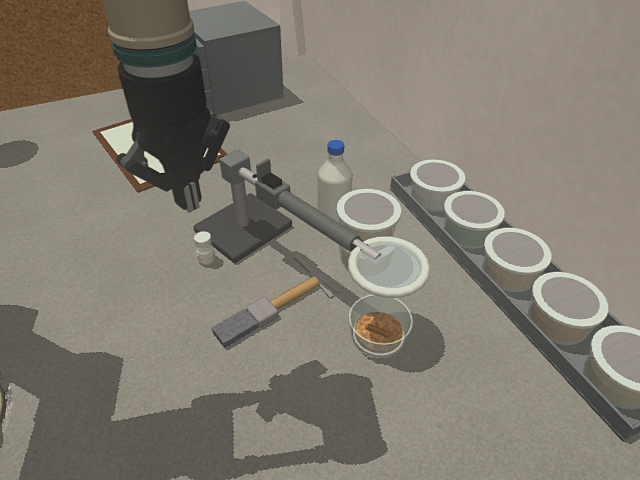

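View pics/topE.png

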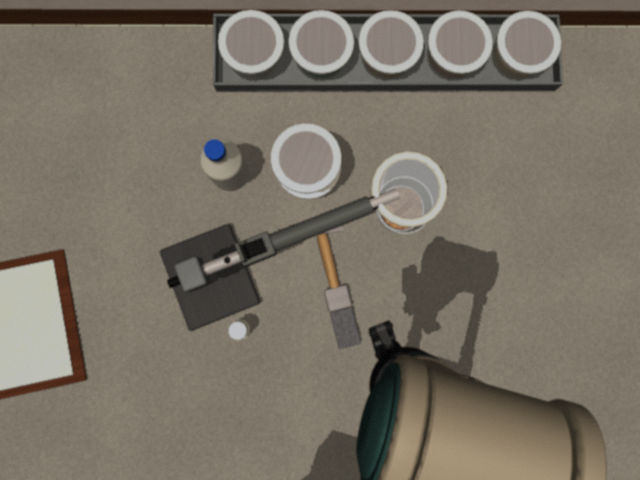

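The button is up (about 177.5 mm), one dark hole is left between collar and clamp, the lens is over the tub, and the other things are where they were. I'm handing in.

```bash
python3 -c "
from rig import sign_off
print(sign_off())"
```

```text
the job is handed in; nothing more can be done
None
```

The boom is one hole closer to the column and locked there, with the lens now over the open tub. I handed the job in at about 13.3 s, with the arm clear of everything.

**What I did:** With the gripper shut, I pressed the release button about 7 mm and slid the boom about 25 mm. I then lifted the finger off the button and pushed on the thumb tab until the pin sprang into the next hole.

**Checks that agreed:**
- **Button:** its top measured 172 mm up while the pin rode on the tube. It measured about 177–178 mm after locking and at the end, which is its fully up height.
- **Lock:** a gentle push moved the boom through its play and then met a stop. The force rose to about 6 N for 0.5 mm of movement. The highest force I read at any point was about 6–7 N.
- **Slide distance:** the top camera puts the move at about 54–58 mm. The next hole measured about 55 mm from the button at the start, and one of the two dark holes is still visible.
- **Other things:** in the before and after pictures, the tubs, bottle, vial, forceps and brush show no movement.

**Checks that disagreed or failed:**
- **Side camera:** it put the final button position about 5 mm short of the top camera's. I think this is because the tab partly hides the button from that side.
- **Script error:** one check script stopped partway with an error after printing the main reading. I fixed it and ran the check again.

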